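# Cover the garnish pots, each with the lid that fits

## Robot

A 6-joint arm with a two-finger parallel gripper is mounted at the origin on the work surface; the furniture and walls round the work are solid. World frame = base frame: x ahead of the robot, y to its left, z up, the work surface at z = 0. Lengths are in m, angles in rad, forces in N, time in s.
With the tool pointing down it reaches from about 0.425 to 1.125 m from the base axis. Payload 14.9 kg.
Tool frame: the origin (TCP) lies at the very end of the fingers, on their centre line; the grasp point (between the pads) lies 19 mm behind it; x points along the fingers, y is the direction in which the jaws open and shut, and the axes are right-handed (so a half turn about x gives the same grasp; the last joint's range is limited). The gripper opens to 91 mm and grips with 3 to 60 N. Pads are 32 mm wide; open, the fingers measure 118 mm over their backs; the gripper's body (76 mm by 178 mm) begins 60 mm behind the grasp point.
Start: joints at [1.172, 0.379, 1.734, -0, 1.028, -0.033], TCP at [0.25, 0.654, 0.214] pointing down, gripper open.
Joint ranges: [-2.77, 2.77], [-0.74, 2.19], [0, 2.66], [-1.06, 4.2], [0.31, 2.87], [-3.08, 3.08]. Speed limits (rad/s): [1.89, 1.89, 2.39, 3.14, 3.14, 3.14].

## Interface

Orientations are given as a unit quaternion [x, y, z, w].
In Python, from rig import bot gives the robot as it stands. Calls block until the motion is done:
- bot.movep(position, orientation): joint-space move of the TCP to a pose.
- bot.line_to(position, rotation=None, v=0.15, until_force=None): straight line of the TCP; rotation=None keeps the orientation; v is the mean speed in m/s. With until_force (N) it stops when the force on the tool has changed by that much, and returns True; else False.
- bot.move_j(angles): joint-space move.
- bot.set_gripper(opening): finger opening in m; the grip force is fixed at half the most; returns when the fingers have stopped.
- bot.dwell(seconds).
- bot.solve_ik(position, orientation): joint angles nearest the present ones, or None.
- bot.get_obs(): the state.
- bot.grab_frame(name): name is "scene" or "top" or "wrist"; returns a dict with "color" (420x560x3 uint8, red, green, blue), "fov_y" (degrees; the focal length in pixels is half the picture's height over the tangent of half this angle, whatever the lens; pixels are square), "cx", "cy" (the principal point, pixels), "dist" ([k1, k2, p1, p2, k3] as OpenCV has them; the pictures are not rectified), "R" (3x3) and "t" (3): a world point X has camera coordinates R X + t. Camera axes: x right, y down, z forward; pixel columns grow to the right and rows downward; lengths in m; the calibration is good to about 2 mm. A picture is of the moment at which its call begins. There is no depth.
A pose or a line that the arm cannot do raises bot.PlanningError and nothing moves.
- bot.close_job(): hands the job in, once; it reports no verdict.
The state is a dict: "time": time; "joint_pos": joint angles; "qd": joint speeds; "effort": joint torques, N m; "position": TCP position; "tool_rot": TCP orientation; "contact_force": force on the tool from outside, world axes, zero at the start; "moment": the same for the moment, N m; "finger_gap": finger opening in m.
Only numpy, scipy, OpenCV 4.12 (cv2) and the standard library are available. Lean on these libraries where they do the work, as an engineer would, in place of code of your own. Each camera call takes 0.05 s, during which the arm holds its last target.

## Task

Close the garnish station for the break: put on each of the four steel pots the lid that fits it, so that its well sits down in the mouth and its rim lies flat on the pot's rim all round. Set the lids down rather than dropping them, and leave the pots standing where they are.

Things in the scene. Friction and masses are not known exactly. Their poses are not given: they have to be found in the camera images.
- pot_round_large: The larger round steel pot, 88 mm across (rim bead 93 mm), 75 mm tall, wall 3 mm, mouth 82 mm across, filled with small red tomatoes to 18 mm below the rim. Loose but heavy, stands on the worktop. Origin: centre of the underside, z up. Seated, the origin of its lid is 66 mm above that of the pot. (A wall rises behind the work, at x = 0.60 m.)
- pot_round_small: The small round steel dip cup, 67 mm across the top, narrowing to 47 mm at the foot, 40 mm tall, mouth about 60 mm across, filled with capers to 14 mm below the rim. Loose but heavy, stands on the worktop. Origin: centre of the underside, z up. Seated, the origin of its lid is 33 mm above the origin of the cup.
- pot_square: Square steel pot, 74 x 74 mm (81 mm over the turned-out rim), 65 mm tall, wall 3 mm, mouth 68 x 68 mm, filled with small pale eggs to 18 mm below the rim. Loose but heavy, stands on the worktop. Origin: centre of the underside, z up. x and y along its sides. Seated, the origin of its lid is 56 mm above the origin of the pot; the lid may sit any quarter turn round.
- pot_rectangular: Oblong steel pot, 90 x 62 mm (97 x 69 mm over the turned-out rim), 60 mm tall, wall 3 mm, mouth 84 x 56 mm, filled with green olives to 17 mm below the rim. Loose but heavy, stands on the worktop. Origin: centre of the underside, z up. x along its long side. Seated, the origin of its lid is 51 mm above the origin of the pot; the lid may sit either way round.
- lid_round_large: Larger round steel lid, 92 mm across. Starts right way up on the worktop. Rim plate 3 mm thick; under it a tapered well, 9 mm deep that drops into the pot. Origin: centre of the well's underside, z up. The well is 68 mm across at the bottom and 76 mm at the top. Central black knob to grip from above: upright cylinder 21 mm across, from 16 to 40 mm above the origin. About 100 g.
- lid_round_small: Small round steel lid, 69 mm across. Starts right way up on the worktop. Rim plate 3 mm thick; under it a tapered well, 7 mm deep that drops into the pot. Origin: centre of the well's underside, z up. The well is 43 mm across at the bottom and 51 mm at the top. Central black knob to grip from above: upright cylinder 21 mm across, from 14 to 38 mm above the origin. About 60 g.
- lid_square: Square steel lid, 80 x 80 mm. Starts right way up on the worktop. Rim plate 3 mm thick; under it a tapered well, 9 mm deep that drops into the pot. Origin: centre of the well's underside, z up. The well is 52 mm square at the bottom and 62 mm at the top. Central black knob to grip from above: upright cylinder 21 mm across, from 16 to 40 mm above the origin. x and y along its sides. About 90 g.
- lid_rectangular: Oblong steel lid, 96 x 68 mm. Starts right way up on the worktop. Rim plate 3 mm thick; under it a tapered well, 9 mm deep that drops into the pot. Origin: centre of the well's underside, z up. Well 68 x 40 mm at the bottom, 78 x 50 at the top. Central black bridge handle along x (the long side): 56 mm long, 12 mm thick along y, to grip from above; bar from 28 to 40 mm above the origin. 90 g.
There are look-alikes about, which are no part of the job. Leave any purple look-alike of the lid_round_small alone.

How it is judged:
By the outcome, as a careful person would: the job done as asked, in the order asked, and still so for the second after the job is handed in, with the robot touching nothing.
It also fails if it takes over 120 s, if anything falls off the work surface, if the arm or the gripper's body presses on something with over 40 N, if the wrist force passes 120 N, or if a joint passes its speed limit or range.

## Working session

There is one attempt and no reset: what is moved stays moved. The work goes in short steps, each a Python script; the robot and the scene stay as the last script left them, time stands still between calls to the robot, and variables do not carry over. Pictures are saved under pics/ and viewed, and the job is handed in when it is done.

```bash
ls; mkdir -p pics; python3 - <<'E'
from rig import bot
import cv2
for n in ["scene","top","wrist"]:
    f=bot.grab_frame(n); cv2.imwrite(f"pics/{n}0.png",f["color"][:,:,::-1])
    print(n,f["fov_y"],f["cx"],f["cy"],f["dist"],f["R"],f["t"])
o=bot.get_obs();print(o)
E
```

```text
pics
scene 46.406829222436635 278.50050658179003 202.0479039738217 [-0.1361259  0.         0.         0.         0.       ] [[-0.63684366 -0.77056986 -0.02553887]
 [-0.38051354  0.34294275 -0.85883626]
 [ 0.67055171 -0.53722654 -0.51161318]] [0.28511346 0.16496963 1.30412167]
top 46.11392167345973 285.5835939144464 212.13826169947228 [-0.15164416  0.          0.          0.          0.        ] [[-0.02388025 -0.9997062  -0.00415213]
 [-0.99125066  0.02421717 -0.12975229]
 [ 0.12981472  0.00101728 -0.99153775]] [0.04519905 0.38000945 1.3637437 ]
wrist 63.18949194021886 282.1936502250356 210.6022960884737 [-0.03943809  0.          0.          0.          0.        ] [[ 0.3567111   0.93421412 -0.00108288]
 [ 0.89729623 -0.34229165  0.27873985]
 [ 0.26003204 -0.10040126 -0.96036604]] [-0.69875446 -0.03245457  0.3906576 ]
{'time': 0.15, 'joint_pos': array([ 1.17167648e+00,  3.79311212e-01,  1.73464361e+00, -6.04181893e-07,
        1.02845420e+00, -3.33215501e-02]), 'qd': array([ 0.00122228, -0.00109533, -0.00284252,  0.00188747,  0.00058916,
       -0.00116586]), 'effort': array([-1.20138691e-03, -7.64107418e+01, -4.34659410e+01,  6.49526110e-02,
        4.09875484e-02,  1.26477367e-06]), 'position': array([0.25029281, 0.65341119, 0.21342426]), 'tool_rot': array([ 0.12832731,  0.69537432, -0.12889121,  0.69525083]), 'contact_force': array([-0.38630442,  0.6550834 , -0.14604751]), 'moment': array([-0.00701965,  0.01817894,  0.01596388]), 'finger_gap': 0.09103316597287649}
```

View pics/top0.png

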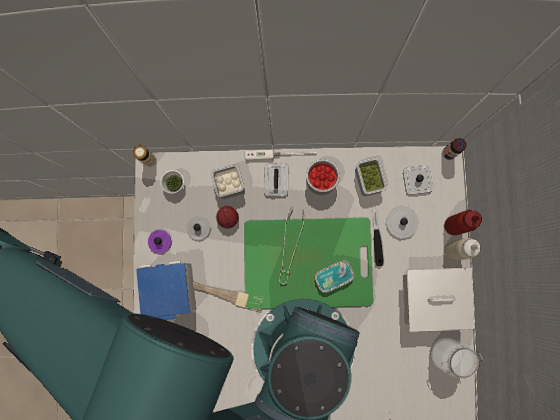

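View pics/scene0.png

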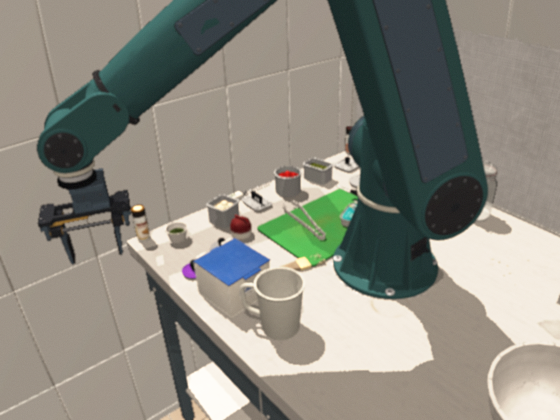

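View pics/wrist0.png

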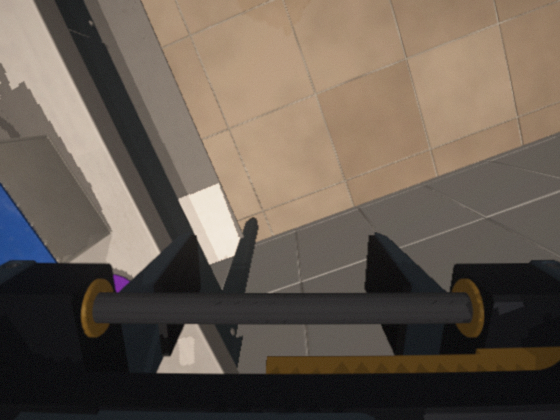

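```bash
cat > h.py <<'E'
import numpy as np, cv2
from rig import bot
def K(f):
    h=f["color"].shape[0]; F=h/2/np.tan(np.radians(f["fov_y"])/2)
    return np.array([[F,0,f["cx"]],[0,F,f["cy"]],[0,0,1]])
def px2w(f,uv,z):
    uv=np.array(uv,float).reshape(-1,1,2)
    n=cv2.undistortPoints(uv,K(f),np.array(f["dist"])).reshape(-1,2)
    d=np.c_[n,np.ones(len(n))]@f["R"]; c=-f["R"].T@f["t"]
    s=(np.atleast_1d(z)-c[2])/d[:,2]
    return c+d*s[:,None]
def w2px(f,X):
    return cv2.projectPoints(np.array(X,float).reshape(-1,1,3),cv2.Rodrigues(f["R"])[0],f["t"],K(f),np.array(f["dist"]))[0].reshape(-1,2)
E
python3 - <<'E'
import cv2
im=cv2.imread("pics/top0.png")
a=im[140:270,130:310];cv2.imwrite("pics/topL.png",cv2.resize(a,None,fx=4.4,fy=4.4,interpolation=cv2.INTER_CUBIC))
a=im[140:270,300:480];cv2.imwrite("pics/topR.png",cv2.resize(a,None,fx=4.4,fy=4.4,interpolation=cv2.INTER_CUBIC))
E
```

```text
(no output)
```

View pics/topL.png

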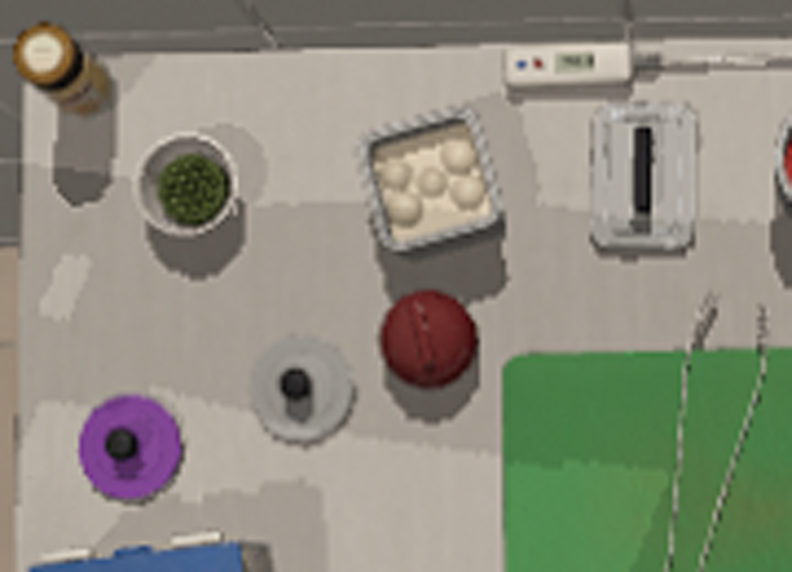

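View pics/topR.png

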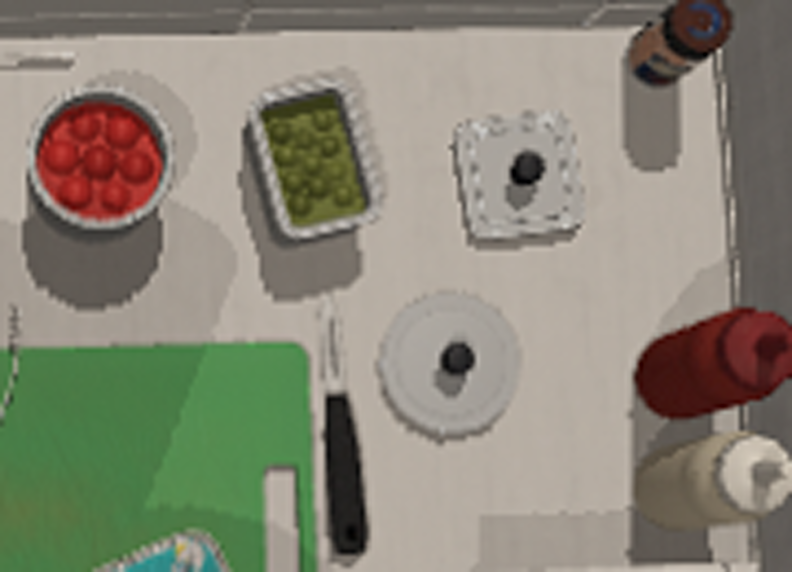

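```bash
python3 - <<'E'
from h import *
f=bot.grab_frame("top")
P={'cup':('L',188,185,.04),'sq':('L',432,181,.065),'rectlid':('L',643,185,.04),'smalllid':('L',295,383,.038),'smallrim':('L',302,388,.01),'purple':('L',121,443,.038),
'big':('R',101,158,.075),'rect':('R',313,158,.06),'sqlid':('R',527,167,.04),'biglid':('R',456,358,.04),'biglidrim':('R',450,365,.012),
'sq1':('L',360,140,.065),'sq2':('L',470,105,.065),'sq3':('L',505,218,.065),'sq4':('L',386,250,.065),
'r1':('R',248,100,.06),'r2':('R',345,75,.06),'r3':('R',380,215,.06),'r4':('R',287,240,.06),
'l1':('R',456,120,.012),'l2':('R',565,108,.012),'l3':('R',580,228,.012),'l4':('R',472,240,.012),
'rl1':('L',590,105,.012),'rl2':('L',694,105,.012),'rl3':('L',694,250,.012),'rl4':('L',592,248,.012),
'spice':('L',45,50,.1),'spiceR':('R',700,20,.1),'red':('R',770,340,.15),'ball':('L',429,338,.05)}
for k,(s,u,v,z) in P.items():
    print(k,px2w(f,[(130 if s=='L' else 300)+u/4.4-.5,140+v/4.4-.5],z)[0].round(4))
E
```

```text
cup [0.4743 0.3551 0.04  ]
sq [0.4674 0.1939 0.065 ]
rectlid [0.4663 0.0619 0.04  ]
smalllid [0.3448 0.2856 0.038 ]
smallrim [0.3444 0.2862 0.01  ]
purple [0.3089 0.3979 0.038 ]
big [ 0.4735 -0.0676  0.075 ]
rect [ 0.4737 -0.2031  0.06  ]
sqlid [ 0.4691 -0.3461  0.04  ]
biglid [ 0.3463 -0.2924  0.04  ]
biglidrim [ 0.3449 -0.2949  0.012 ]
sq1 [0.4951 0.2394 0.065 ]
sq2 [0.5157 0.1695 0.065 ]
sq3 [0.4426 0.1482 0.065 ]
sq4 [0.4243 0.2231 0.065 ]
r1 [ 0.512  -0.1635  0.06  ]
r2 [ 0.5271 -0.2264  0.06  ]
r3 [ 0.4361 -0.244   0.06  ]
r4 [ 0.4215 -0.184   0.06  ]
l1 [ 0.5071 -0.3082  0.012 ]
l2 [ 0.514  -0.3824  0.012 ]
l3 [ 0.4331 -0.387   0.012 ]
l4 [ 0.4267 -0.3141  0.012 ]
rl1 [0.526 0.096 0.012]
rl2 [0.5243 0.0279 0.012 ]
rl3 [0.4281 0.0302 0.012 ]
rl4 [0.431  0.0964 0.012 ]
spice [0.5511 0.4334 0.1   ]
spiceR [ 0.5496 -0.4476  0.1   ]
red [ 0.3403 -0.4572  0.15  ]
ball [0.37   0.1983 0.05  ]
```

```bash
cat >> h.py <<'E'
from scipy.spatial.transform import Rotation as Rn
def quat(yaw):
    # tool down, jaw axis (tool y) at angle yaw+90deg from world x (yaw=0 -> jaw along world +y)
    x=np.array([0,0,-1.]);y=np.array([-np.sin(yaw),np.cos(yaw),0]);z=np.cross(x,y)
    return Rn.from_matrix(np.c_[x,y,z]).as_quat()
E
python3 - <<'E'
from h import *
f=bot.grab_frame("wrist");o=bot.get_obs()
T=Rn.from_quat(o['tool_rot']).as_matrix()
c=-f["R"].T@f["t"]
print(T.round(3));print("cam in tool",(T.T@(c-o['position'])).round(4));print("cam axes in tool cols",(T.T@f["R"].T).round(3))
for y in (0,np.pi):
  for p in [(.47,.3,.3),(.47,-.2,.3),(.47,.06,.05),(.345,.2856,.02),(.345,-.293,.02)]:
    j=bot.solve_ik(p,quat(y)); print(y,p,None if j is None else np.round(j,2))
E
```

```text
[[-0.     0.358  0.934]
 [-0.     0.934 -0.358]
 [-1.    -0.     0.   ]]
cam in tool [-0.17   -0.0008 -0.0785]
cam axes in tool cols [[ 0.    -0.279  0.96 ]
 [ 1.     0.001 -0.   ]
 [-0.001  0.96   0.279]]
0 (0.47, 0.3, 0.3) [ 0.53  0.06  1.96 -0.    1.12 -1.04]
0 (0.47, -0.2, 0.3) [-0.45 -0.03  2.05 -0.    1.12 -2.02]
0 (0.47, 0.06, 0.05) [ 0.08  0.31  2.23 -0.    0.59 -1.49]
0 (0.345, 0.2856, 0.02) [ 0.64  0.35  2.28 -0.    0.51 -0.93]
0 (0.345, -0.293, 0.02) [-0.76  0.35  2.27 -0.    0.51 -2.33]
3.141592653589793 (0.47, 0.3, 0.3) [ 0.53  0.06  1.96 -0.    1.12  2.1 ]
3.141592653589793 (0.47, -0.2, 0.3) [-0.45 -0.03  2.05 -0.    1.12  1.12]
3.141592653589793 (0.47, 0.06, 0.05) [ 0.08  0.31  2.23 -0.    0.59  1.65]
3.141592653589793 (0.345, 0.2856, 0.02) [ 0.64  0.35  2.28 -0.    0.51  2.21]
3.141592653589793 (0.345, -0.293, 0.02) [-0.76  0.35  2.27 -0.    0.51  0.82]
```

```bash
python3 - <<'E'
from h import *
import pickle
V={'a':(.40,.31,.19),'b':(.42,.12,.19),'c':(.42,-.10,.19),'d':(.38,-.28,.19)}
for k,p in V.items():
    bot.movep(p,quat(np.pi)); bot.dwell(.15)
    f=bot.grab_frame("wrist"); pickle.dump(f,open(f"pics/w{k}.pkl","wb")); cv2.imwrite(f"pics/w{k}.png",f["color"][:,:,::-1])
print(bot.get_obs()['time'])
E
```

```text
5.4
```

View pics/wa.png

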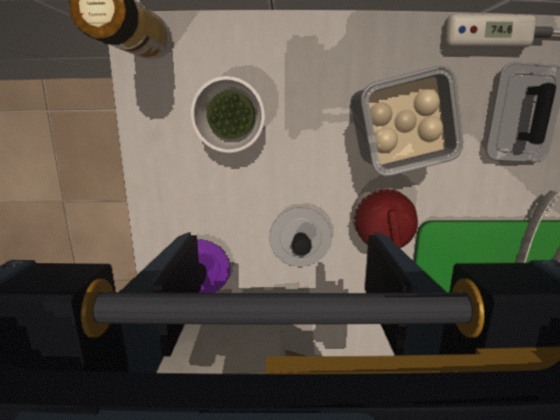

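View pics/wb.png

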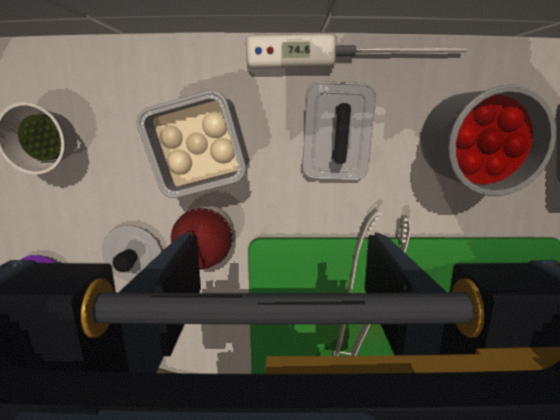

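View pics/wc.png

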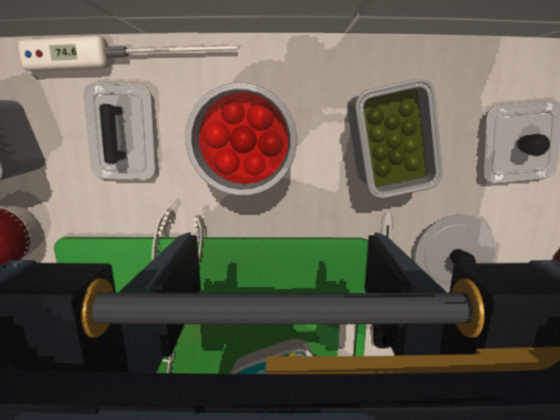

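View pics/wd.png

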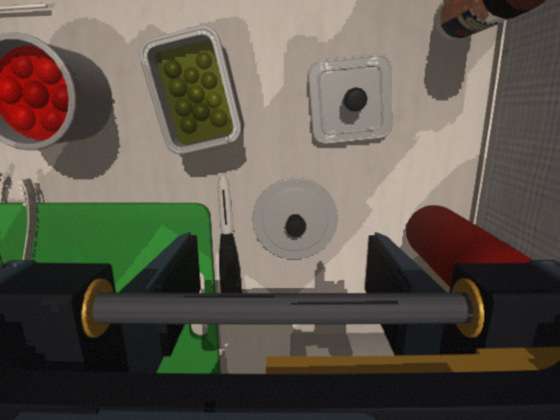

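```bash
cat > ov.py <<'E'
from h import *
import pickle
S={'cup':('c',.067,0,.040),'big':('c',.093,0,.075),'sq':('r',.081,.081,.065),'rect':('r',.097,.069,.060),
'smalllid':('c',.069,0,.010),'biglid':('c',.092,0,.012),'sqlid':('r',.080,.080,.012),'rectlid':('r',.096,.068,.012)}
def outline(n,x,y,yaw):
    t,a,b,z=S[n]
    if t=='c':
        th=np.linspace(0,2*np.pi,121);P=np.c_[np.cos(th),np.sin(th)]*a/2
    else:
        e=np.linspace(-1,1,30);r=.006
        P=np.r_[np.c_[e*a/2,0*e-b/2],np.c_[0*e+a/2,e*b/2],np.c_[-e*a/2,0*e+b/2],np.c_[0*e-a/2,-e*b/2]]
    c,s=np.cos(yaw),np.sin(yaw)
    P=P@np.array([[c,s],[-s,c]])+[x,y]
    return np.c_[P,np.full(len(P),z)]
def show(view,names,poses,out,sc=5):
    f=pickle.load(open(f"pics/w{view}.pkl","rb"));tiles=[]
    for n in names:
        q=w2px(f,outline(n,*poses[n]));c=q.mean(0).round().astype(int)
        w=66;im=cv2.copyMakeBorder(f["color"][:,:,::-1],80,80,80,80,cv2.BORDER_CONSTANT)
        o=c-w+80;t=im[o[1]:o[1]+2*w,o[0]:o[0]+2*w]
        t=cv2.resize(t,None,fx=2.8,fy=2.8,interpolation=cv2.INTER_CUBIC)
        p=((q-(c-w)+.5)*2.8*16).round().astype(np.int32)
        cv2.polylines(t,[p.reshape(-1,1,2)],True,(255,0,255),1,cv2.LINE_AA,4)
        tiles.append(t)
    cv2.imwrite(out,np.hstack(tiles))
E
cat > poses.py <<'E'
import numpy as np
R=np.radians
E
python3 - <<'E'
from ov import *
F={v:pickle.load(open(f"pics/w{v}.pkl","rb")) for v in 'abcd'}
M=[('cup','a',228,115,.04),('smalllid','a',300,237,.01),('smallknob','a',301,243,.038),
('sq','a',411,119.5,.065),('sq','b',191.5,143.5,.065),('rectlid','b',340,131.5,.012),('rectlid','c',120,131,.012),
('rectbar','b',342,131,.04),
('big','b',499,140,.075),('big','c',242,138,.075),('rect','c',396,138,.06),('rect','d',191,90,.06),
('sqlid','d',350,99,.012),('sqknob','d',355,99,.04),('biglid','d',295,219,.012),('bigknob','d',295.5,226,.04)]
for n,v,a,b,z in M: print(n,v,px2w(F[v],[a,b],z)[0].round(4))
def ang(v,z,p,q):
    A=px2w(F[v],[p,q],z);d=A[1]-A[0];return round(np.degrees(np.arctan2(d[1],d[0])),1), round(np.linalg.norm(d),4)
# straight edges, two points each
print('sq', ang('a',.065,(364,92),(374,170)),ang('a',.065,(450,72),(461,150)))
print('rect d',ang('d',.06,(143,48),(165,145)),ang('d',.06,(220,33),(241,130)))
print('sqlid',ang('d',.012,(309,65),(312,138)),ang('d',.012,(388,62),(391,130)))
print('rectlid b',ang('b',.012,(308,90),(304,172)),ang('b',.012,(375,92),(370,172)), 'bar',ang('b',.04,(343,104),(340,163)))
E
```

```text
cup a [0.4763 0.3586 0.04  ]
smalllid a [0.3475 0.2898 0.01  ]
smallknob a [0.3516 0.2903 0.038 ]
sq a [0.4735 0.201  0.065 ]
sq b [0.4732 0.1979 0.065 ]
rectlid b [0.4806 0.0626 0.012 ]
rectlid c [0.4812 0.0633 0.012 ]
rectbar b [0.4826 0.0655 0.04  ]
big b [ 0.4784 -0.0607  0.075 ]
big c [ 0.4786 -0.0667  0.075 ]
rect c [ 0.4781 -0.1983  0.06  ]
rect d [ 0.4773 -0.2033  0.06  ]
sqlid d [ 0.472  -0.3456  0.012 ]
sqknob d [ 0.471  -0.3448  0.04  ]
biglid d [ 0.3493 -0.2936  0.012 ]
bigknob d [ 0.3509 -0.293   0.04  ]
sq (np.float64(-168.7), np.float64(0.066)) (np.float64(-164.3), np.float64(0.0657))
rect d (np.float64(-171.6), np.float64(0.0793)) (np.float64(-169.0), np.float64(0.0779))
sqlid (np.float64(-176.2), np.float64(0.0686)) (np.float64(-172.7), np.float64(0.064))
rectlid b (np.float64(178.3), np.float64(0.0802)) (np.float64(-179.6), np.float64(0.0785)) bar (np.float64(179.8), np.float64(0.0532))
```

```bash
cat > poses.py <<'E'
import numpy as np
r=np.radians
P={'cup':(.4763,.3586,0),'smalllid':(.3475,.2898,0),'sq':(.473,.199,r(13.5)),'rectlid':(.4808,.063,r(-.5)),
'big':(.4785,-.0665,0),'rect':(.4775,-.203,r(9.5)),'sqlid':(.472,-.3456,r(5)),'biglid':(.3493,-.2936,0)}
E
python3 - <<'E'
from ov import *
from poses import P
for v,n in [('a',['cup','sq','smalllid']),('b',['sq','rectlid','big']),('c',['rectlid','big','rect','sqlid'][:3]),('d',['rect','sqlid','biglid'])]:
    show(v,n,P,f"pics/o1{v}.png")
a=np.vstack([cv2.imread(f"pics/o1{v}.png") for v in 'ab']);b=np.vstack([cv2.imread(f"pics/o1{v}.png") for v in 'cd'])
print(a.shape)
cv2.imwrite("pics/o1ab.png",cv2.resize(a,(800,533)) if 0 else a[:,:]);cv2.imwrite("pics/o1cd.png",b)
E
```

```text
(740, 1110, 3)
```

```bash
sed -i 's/2\.8/2.0/g' ov.py; cat > mk.py <<'E'
from ov import *
from poses import P
import sys
tag=sys.argv[1]
for v,n in [('a',['cup','sq','smalllid']),('b',['sq','rectlid','big']),('c',['rectlid','big','rect']),('d',['rect','sqlid','biglid'])]:
    show(v,n,P,f"pics/{tag}{v}.png")
for s in ('ab','cd'): cv2.imwrite(f"pics/{tag}{s}.png",np.vstack([cv2.imread(f"pics/{tag}{v}.png") for v in s]))
E
python3 mk.py o2
```

```text
(no output)
```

View pics/o2ab.png

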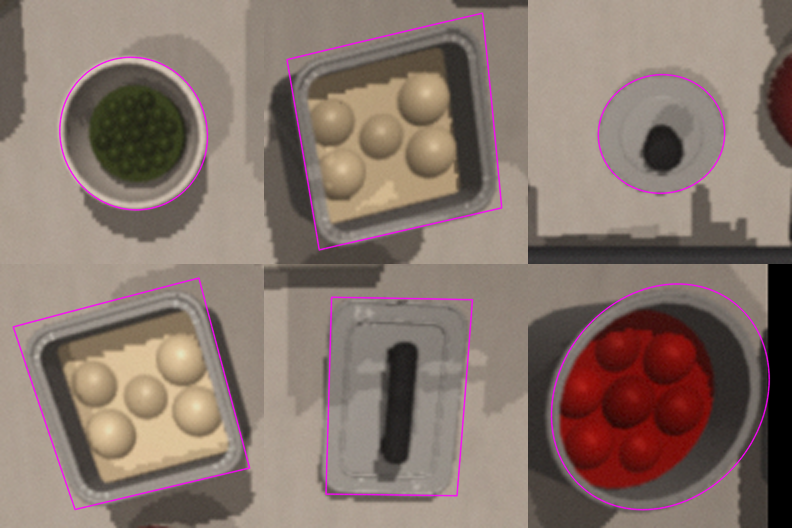

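View pics/o2cd.png

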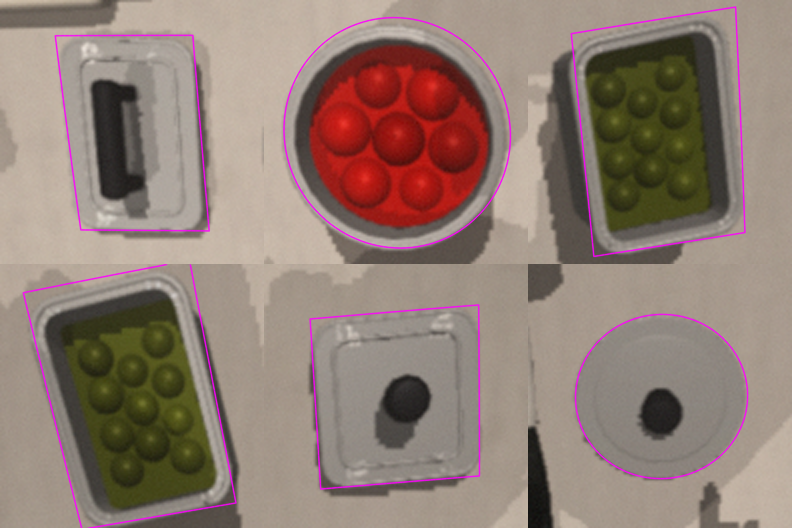

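```bash
python3 - <<'E'
import cv2,numpy as np
def crop(v,x,y,w,h):
    im=cv2.imread(f"pics/w{v}.png");t=cv2.resize(im[y:y+h,x:x+w],None,fx=5,fy=5,interpolation=cv2.INTER_CUBIC)
    for i in range(0,w,10):cv2.line(t,(i*5,0),(i*5,4 if i%50 else 12),(0,255,255),1)
    for i in range(0,h,10):cv2.line(t,(0,i*5),(4 if i%50 else 12,i*5),(0,255,255),1)
    return t
cv2.imwrite("pics/bigb.png",crop('b',440,80,120,120));cv2.imwrite("pics/bigc.png",crop('c',180,80,120,120))
E
```

```text
(no output)
```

View pics/bigb.png

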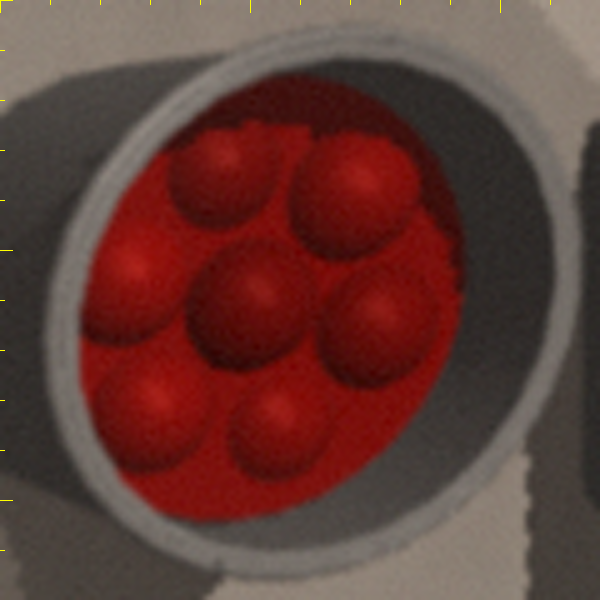

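View pics/bigc.png

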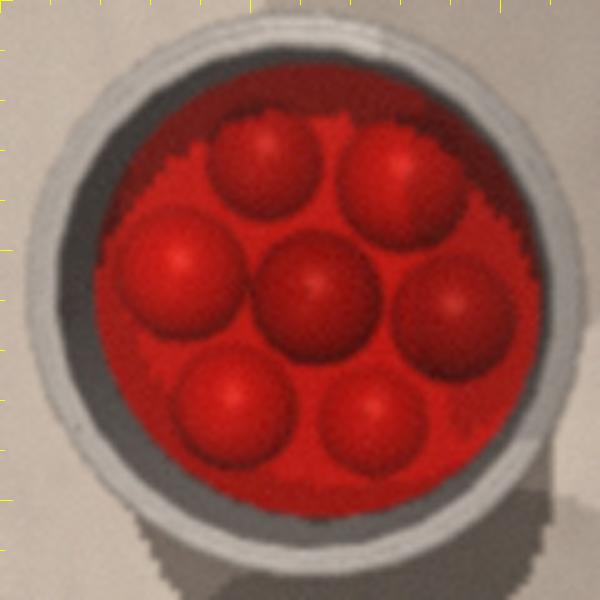

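```bash
cat > fit.py <<'E'
from ov import *
from poses import P
from scipy.optimize import minimize
F={v:pickle.load(open(f"pics/w{v}.pkl","rb")) for v in 'abcd'}
G={}
for v in F:
    g=cv2.GaussianBlur(cv2.cvtColor(F[v]["color"],cv2.COLOR_RGB2LAB).astype(np.float32),(0,0),1.2)
    G[v]=(sum(cv2.Sobel(g[:,:,c],cv2.CV_32F,1,0)for c in(0,))/8,sum(cv2.Sobel(g[:,:,c],cv2.CV_32F,0,1)for c in(0,))/8)
IN={'cup':.060/.067,'big':82/93,'sq':68/81,'rect':None}
def pts(n,x,y,yaw,inner):
    t,a,b,z=S[n]
    if inner:
        if n=='rect':a,b=.084,.056
        else: a*=IN[n];b*=IN[n]
    if t=='c':
        th=np.linspace(0,2*np.pi,120,endpoint=False);Q=np.c_[np.cos(th),np.sin(th)]*a/2;N=np.c_[np.cos(th),np.sin(th)]
    else:
        e=np.linspace(-.78,.78,30);o=0*e;k=o+1
        Q=np.r_[np.c_[e*a/2,o-b/2],np.c_[o+a/2,e*b/2],np.c_[e*a/2,o+b/2],np.c_[o-a/2,e*b/2]]
        N=np.r_[np.c_[o,-k],np.c_[k,o],np.c_[o,k],np.c_[-k,o]]
    c,s=np.cos(yaw),np.sin(yaw);M=np.array([[c,s],[-s,c]])
    Q=Q@M+[x,y];N=N@M
    z=np.full(len(Q),z);return np.c_[Q,z],np.c_[Q+N*1e-3,z]
def score(n,p,views):
    tot=0
    for v in views:
        for inner in ([0,1] if n in IN else [0]):
            A,B=pts(n,*p,inner);q=w2px(F[v],A);d=w2px(F[v],B)-q;d/=np.linalg.norm(d,axis=1)[:,None]
            m=q.astype(np.float32);gx=cv2.remap(G[v][0],m[:,:1],m[:,1:],1)[:,0];gy=cv2.remap(G[v][1],m[:,:1],m[:,1:],1)[:,0]
            tot+=np.minimum(np.abs(gx*d[:,0]+gy*d[:,1]),8).mean()
    return tot
def fit(n,p,views):
    rr=S[n][0]=='r'; best=None
    for dx in np.arange(-4,5,2)*1e-3:
        for dy in np.arange(-4,5,2)*1e-3:
            f=lambda q:-score(n,(q[0],q[1],q[2]*10 if rr else 0),views)
            q0=np.array([p[0]+dx,p[1]+dy,p[2]/10])
            r=minimize(f,q0,method='Nelder-Mead',options=dict(initial_simplex=q0+np.array([[0,0,0],[.002,0,0],[0,.002,0],[0,0,.004]]),xatol=1e-5,fatol=1e-4,maxiter=150))
            if best is None or r.fun<best.fun:best=r
    return best.x*[1,1,10],-best.fun
if __name__=="__main__":
    res={}
    for n,vs in [('cup',['a']),('smalllid',['a']),('sq',['a','b','ab']),('rectlid',['b','c','bc']),('big',['b','c','bc']),('rect',['c','d','cd']),('sqlid',['d']),('biglid',['d'])]:
        for v in vs:
            x,s=fit(n,P[n],v);print(n,v,x[:2].round(4),np.degrees(x[2]).round(1),round(s,2))
        res[n]=tuple(x if S[n][0]=='r' else [x[0],x[1],0])
    open("poses.py","w").write("P="+repr({k:tuple(map(float,v)) for k,v in res.items()}))
E
python3 fit.py; python3 mk.py o3
```

```text
cup a [0.4766 0.3598] -1.5 15.24
smalllid a [0.3459 0.2903] 0.3 4.07
sq a [0.471  0.1993] 13.4 12.61
sq b [0.4709 0.1983] 14.9 12.79
sq ab [0.471  0.1987] 14.3 25.17
rectlid b [0.4762 0.0659] -2.1 5.08
rectlid c [0.4823 0.0638] -2.5 6.35
rectlid bc [0.4821 0.0642] -3.6 10.74
big b [ 0.4767 -0.0642] -1.0 14.07
big c [ 0.4762 -0.0654] 1.1 13.63
big bc [ 0.4763 -0.0652] 1.4 27.47
rect c [ 0.4757 -0.2016] 12.4 13.53
rect d [ 0.4755 -0.2026] 13.8 13.67
rect cd [ 0.4755 -0.2021] 13.0 26.97
sqlid d [ 0.4679 -0.3478] 6.7 5.26
biglid d [ 0.348  -0.2928] 4.1 5.37
```

View pics/o3ab.png

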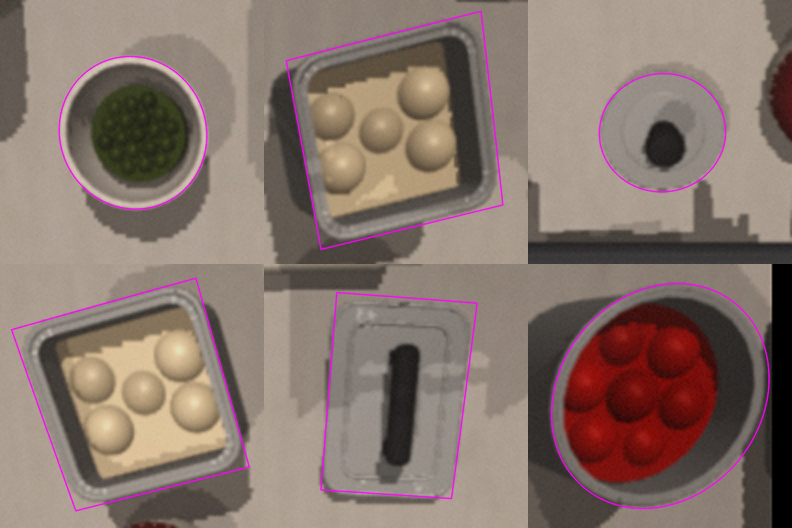

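View pics/o3cd.png

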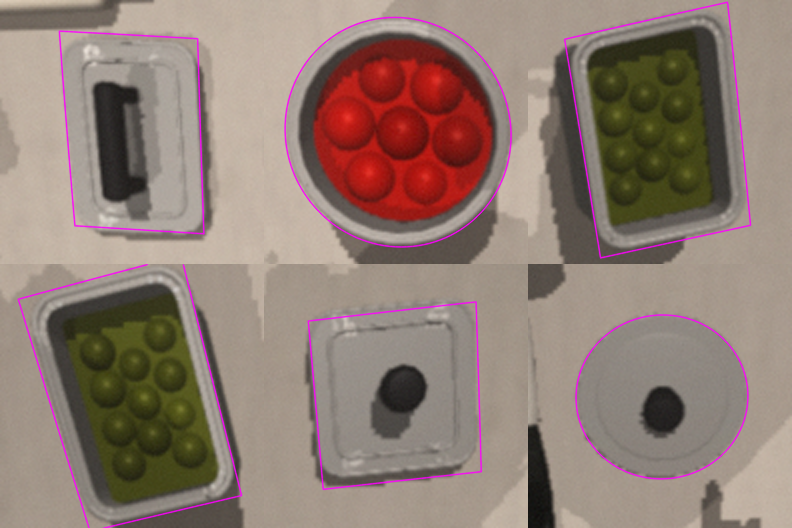

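```bash
cat > tile.py <<'E'
from ov import *
from poses import P
import sys
def tile(v,n,out,sc=4.4):
    f=pickle.load(open(f"pics/w{v}.pkl","rb"));q=w2px(f,outline(n,*P[n]));c=q.mean(0).round().astype(int);w=66
    im=cv2.copyMakeBorder(f["color"][:,:,::-1],80,80,80,80,cv2.BORDER_CONSTANT);o=c-w+80
    t=cv2.resize(im[o[1]:o[1]+2*w,o[0]:o[0]+2*w],None,fx=sc,fy=sc,interpolation=cv2.INTER_CUBIC)
    t=np.clip(t.astype(float)*1.5,0,255).astype(np.uint8)
    p=((q-(c-w)+.5)*sc*16).round().astype(np.int32)
    cv2.polylines(t,[p.reshape(-1,1,2)],True,(255,0,255),1,cv2.LINE_AA,4);cv2.imwrite(out,t)
if __name__=="__main__": tile(sys.argv[1],sys.argv[2],sys.argv[3])
E
python3 tile.py b sq pics/t1.png; python3 tile.py b rectlid pics/t2.png; python3 tile.py d sqlid pics/t3.png;python3 tile.py d rect pics/t4.png
```

```text
(no output)
```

View pics/t1.png

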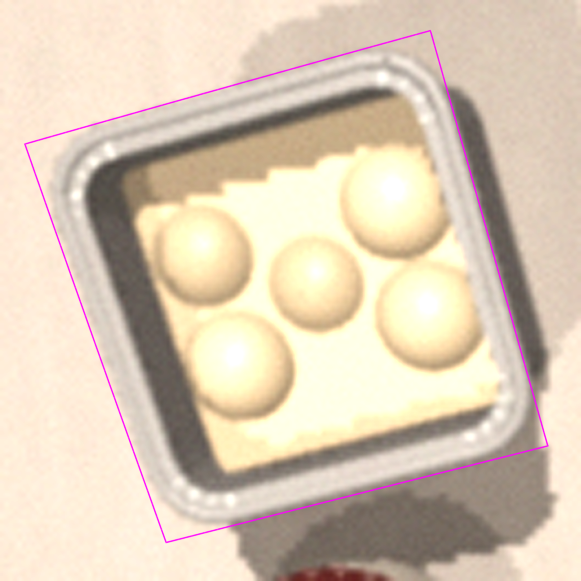

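View pics/t2.png

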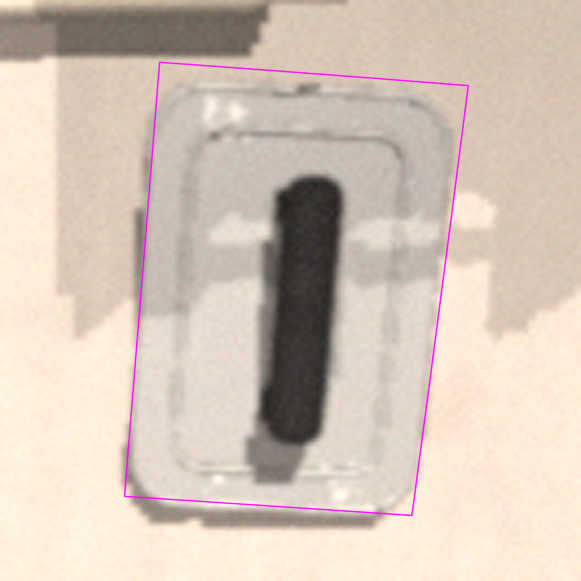

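View pics/t3.png

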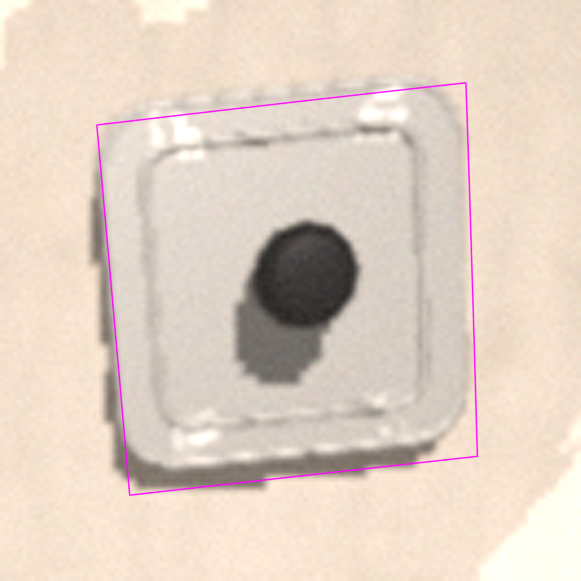

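View pics/t4.png

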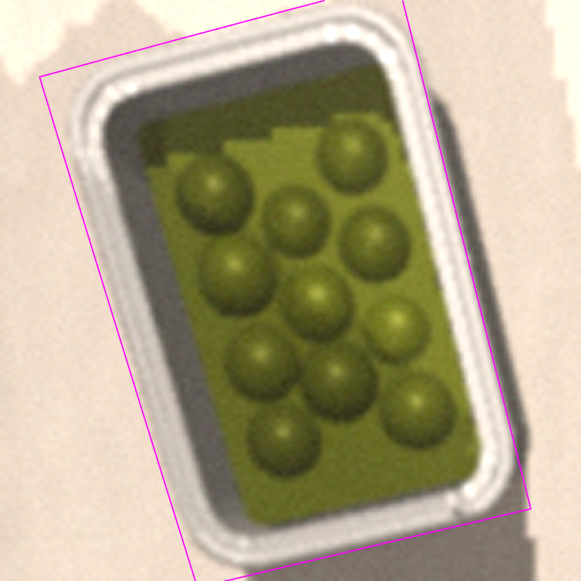

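```bash
python3 - <<'E'
import cv2,numpy as np
im=cv2.imread("pics/wb.png");x,y,w,h=130,85,120,120
t=cv2.resize(im[y:y+h,x:x+w],None,fx=5,fy=5,interpolation=cv2.INTER_NEAREST)
for i in range(0,120,10):
    cv2.line(t,(i*5,0),(i*5,600),(0,255,255) if i%50==0 else (0,120,120),1);cv2.line(t,(0,i*5),(600,i*5),(0,255,255)if i%50==0 else (0,120,120),1)
cv2.imwrite("pics/sqb.png",t)
g=cv2.cvtColor(im,cv2.COLOR_BGR2GRAY)
for v in(135,145,155):print(v,list(g[v,130:175]),list(g[v,215:260]))
E
```

```text
135 [np.uint8(161), np.uint8(163), np.uint8(163), np.uint8(162), np.uint8(160), np.uint8(162), np.uint8(162), np.uint8(160), np.uint8(158), np.uint8(155), np.uint8(143), np.uint8(139), np.uint8(142), np.uint8(135), np.uint8(138), np.uint8(143), np.uint8(138), np.uint8(107), np.uint8(69), np.uint8(57), np.uint8(64), np.uint8(67), np.uint8(63), np.uint8(59), np.uint8(61), np.uint8(66), np.uint8(71), np.uint8(110), np.uint8(145), np.uint8(145), np.uint8(129), np.uint8(131), np.uint8(151), np.uint8(164), np.uint8(167), np.uint8(169), np.uint8(176), np.uint8(180), np.uint8(186), np.uint8(192), np.uint8(198), np.uint8(197), np.uint8(190), np.uint8(181), np.uint8(171)] [np.uint8(132), np.uint8(122), np.uint8(126), np.uint8(119), np.uint8(112), np.uint8(111), np.uint8(109), np.uint8(121), np.uint8(147), np.uint8(178), np.uint8(193), np.uint8(198), np.uint8(199), np.uint8(192), np.uint8(174), np.uint8(154), np.uint8(149), np.uint8(143), np.uint8(138), np.uint8(142), np.uint8(136), np.uint8(112), np.uint8(77), np.uint8(66), np.uint8(65), np.uint8(61), np.uint8(68), np.uint8(95), np.uint8(136),
[... 2223 characters left out ...]
np.uint8(188), np.uint8(193)] [np.uint8(164), np.uint8(168), np.uint8(174), np.uint8(176), np.uint8(178), np.uint8(179), np.uint8(177), np.uint8(180), np.uint8(175), np.uint8(172), np.uint8(168), np.uint8(167), np.uint8(160), np.uint8(157), np.uint8(148), np.uint8(141), np.uint8(134), np.uint8(122), np.uint8(113), np.uint8(126), np.uint8(155), np.uint8(153), np.uint8(147), np.uint8(141), np.uint8(136), np.uint8(145), np.uint8(130), np.uint8(102), np.uint8(74), np.uint8(63), np.uint8(65), np.uint8(64), np.uint8(77), np.uint8(109), np.uint8(137), np.uint8(141), np.uint8(140), np.uint8(143), np.uint8(150), np.uint8(162), np.uint8(160), np.uint8(163), np.uint8(163), np.uint8(163), np.uint8(166)]
```

View pics/sqb.png

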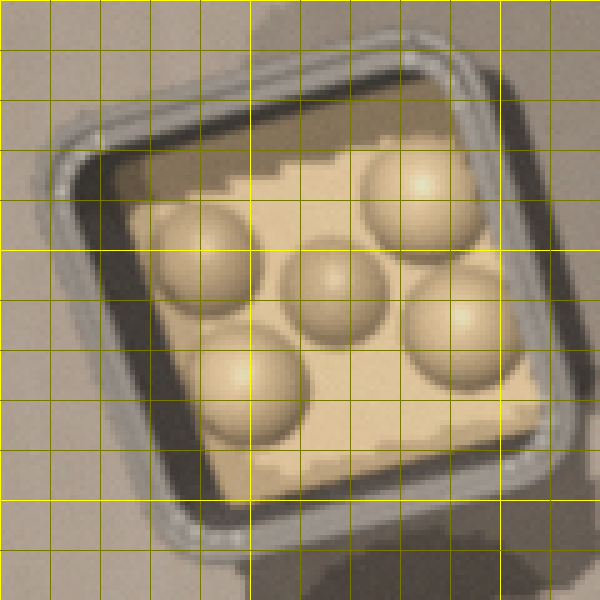

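```bash
cat > knob.py <<'E'
from ov import *
from poses import P
from scipy.optimize import minimize
F={v:pickle.load(open(f"pics/w{v}.pkl","rb")) for v in 'abcd'}
def iou(p,n,v,up=4):
    f=F[v]
    if n=='rectlid':
        c,s=np.cos(p[2]),np.sin(p[2]);Q=np.array([[a,b] for a in(-.028,.028) for b in(-.006,.006)])@np.array([[c,s],[-s,c]])+p[:2];zs=(.028,.040)
    else:
        th=np.linspace(0,6.283,60);Q=np.c_[np.cos(th),np.sin(th)]*.0105+p[:2];zs=(.014,.038) if n=='smalllid' else(.016,.04)
    q=np.vstack([w2px(f,np.c_[Q,np.full(len(Q),z)]) for z in zs])
    c0=M0[0];w=50
    dm=cv2.resize((M0[1]<62).astype(np.uint8),None,fx=1,fy=1)
    m=np.zeros((2*w*up,2*w*up),np.uint8);h=cv2.convexHull(q.astype(np.float32))[:,0]
    cv2.fillPoly(m,[(((h-(c0-w)+.5)*up-.5)*16).round().astype(np.int32)],1,cv2.LINE_8,4)
    d=M0[2];return (m&d).sum()/max(1,(m|d).sum())
for n,v in [('smalllid','a'),('rectlid','b'),('rectlid','c'),('sqlid','d'),('biglid','d')]:
    f=F[v];p=np.array(P[n]);c0=w2px(f,[p[0],p[1],.03])[0].round().astype(int);w=50;up=4
    g=cv2.cvtColor(f["color"],cv2.COLOR_RGB2GRAY);g=cv2.copyMakeBorder(g,80,80,80,80,cv2.BORDER_CONSTANT,value=200)
    o=c0-w+80;t=cv2.resize(g[o[1]:o[1]+2*w,o[0]:o[0]+2*w],None,fx=up,fy=up,interpolation=cv2.INTER_CUBIC)
    d=(t<72).astype(np.uint8);k,lab,st,ce=cv2.connectedComponentsWithStats(d)
    i=lab[170:231,170:231];i=np.bincount(i[i>0]).argmax();d=(lab==i).astype(np.uint8)
    M0=(c0,t,d);best=None
    for dx in(-.004,0,.004):
      for dy in(-.004,0,.004):
        q0=np.array([p[0]+dx,p[1]+dy,p[2]])
        r=minimize(lambda q:-iou(q,n,v),q0,method='Nelder-Mead',options=dict(initial_simplex=q0+np.array([[0,0,0],[.003,0,0],[0,.003,0],[0,0,.05]]),maxiter=150))
        if best is None or r.fun<best.fun:best=r
    print(n,v,best.x[:2].round(4),np.degrees(best.x[2]).round(1),-best.fun, 'from plate',p[:2].round(4))
E
python3 knob.py
```

```text
smalllid a [0.3478 0.2902] -4.8 0.7672083498480645 from plate [0.3459 0.2903]
rectlid b [0.4792 0.0657] -2.0 0.8890656063618291 from plate [0.4821 0.0642]
rectlid c [0.4793 0.0618] -2.5 0.7580712135368006 from plate [0.4821 0.0642]
sqlid d [ 0.4704 -0.3453] 0.8 0.8393080687379083 from plate [ 0.4679 -0.3478]
biglid d [ 0.3481 -0.2931] 0.7 0.8069828722002635 from plate [ 0.348  -0.2928]
```

```bash
python3 - <<'E'
from h import *
import pickle
V={'h':(.46,-.29,.19),'g':(.52,-.06,.19),'e':(.50,.28,.19)}
for k,p in V.items():
    bot.movep(p,quat(0)); bot.dwell(.15)
    f=bot.grab_frame("wrist"); pickle.dump(f,open(f"pics/w{k}.pkl","wb")); cv2.imwrite(f"pics/w{k}.png",f["color"][:,:,::-1])
print(bot.get_obs()['time'])
E
sed -i "s/for v in 'abcd'}/for v in 'abcdegh'}/" fit.py knob.py
python3 - <<'E'
from fit import *
P.update(rectlid=(.479,.064,np.radians(-2.3)),sqlid=(.4704,-.3453,np.radians(5.3)))
open("poses.py","w").write("P="+repr({k:tuple(map(float,v)) for k,v in P.items()}))
for n,vs in [('cup','ae'),('smalllid','ae'),('sq','abe'),('rectlid','bcg'),('big','bcg'),('rect','cdg'),('sqlid','dh'),('biglid','dh')]:
    for v in vs:
        try:
            x,s=fit(n,P[n],v);print(n,v,x[:2].round(4),np.degrees(x[2]).round(1),round(s,2))
        except Exception as e: print(n,v,e)
E
sed -i "s/for n,v in \[.*/for n,v in [('smalllid','a'),('smalllid','e'),('rectlid','b'),('rectlid','c'),('rectlid','g'),('sqlid','d'),('sqlid','h'),('biglid','d'),('biglid','h')]:/" knob.py; python3 knob.py
```

```text
10.8083
cup a [0.4766 0.3598] 0.1 15.24
cup e [0.4752 0.3581] -1.0 15.18
smalllid a [0.3459 0.2903] -0.0 4.07
smalllid e [0.3473 0.2906] -8.7 3.78
sq a [0.4711 0.1993] 13.4 12.61
sq b [0.4728 0.1921] 14.5 13.08
sq e [0.4704 0.2063] 14.9 13.01
rectlid b [0.476  0.0658] -2.0 5.09
rectlid c [0.4823 0.0637] -2.4 6.35
rectlid g [0.4816 0.0645] -2.6 6.55
big b [ 0.4767 -0.0642] -0.8 14.07
big c [ 0.4762 -0.0653] -2.4 13.63
big g [ 0.4756 -0.0642] -3.5 10.92
rect c [ 0.4758 -0.2016] 12.4 13.53
rect d [ 0.4756 -0.2026] 13.8 13.67
rect g [ 0.4751 -0.2014] 11.6 14.23
sqlid d [ 0.4679 -0.3478] 6.6 5.26
sqlid h [ 0.4664 -0.3476] 5.6 5.49
biglid d [ 0.348  -0.2928] 0.1 5.37
biglid h [ 0.3487 -0.2933] 2.5 3.26
smalllid a [0.3478 0.2902] -4.8 0.7672083498480645 from plate [0.3459 0.2903]
smalllid e [0.3478 0.2891] -0.0 0.720621162874684 from plate [0.3459 0.2903]
rectlid b [0.4795 0.0658] -1.9 0.8899423191672744 from plate [0.479 0.064]
rectlid c [0.4792 0.0618] -2.6 0.7580980066445183 from plate [0.479 0.064]
rectlid g [0.4802 0.0619] -2.1 0.7630368098159509 from plate [0.479 0.064]
sqlid d [ 0.4704 -0.3453] 7.1 0.8393080687379083 from plate [ 0.4704 -0.3453]
sqlid h [ 0.4692 -0.3451] 0.5 0.7869609856262834 from plate [ 0.4704 -0.3453]
biglid d [ 0.3481 -0.2931] 0.7 0.8069828722002635 from plate [ 0.348  -0.2928]
biglid h [ 0.3473 -0.293 ] -4.6 0.9085507921714818 from plate [ 0.348  -0.2928]
```

```bash
python3 -c "
import cv2,numpy as np
cv2.imwrite('pics/geh.png',np.vstack([np.hstack([cv2.imread(f'pics/w{v}.png')[:290] for v in 'eg'])*1])[:, :][::1,::1])
a=[cv2.resize(cv2.imread(f'pics/w{v}.png')[:290],(399,207)) for v in 'egh']
cv2.imwrite('pics/geh.png',np.vstack([np.hstack(a[:2]),np.hstack([a[2],a[2]*0])]))"
```

```text
(no output)
```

View pics/geh.png

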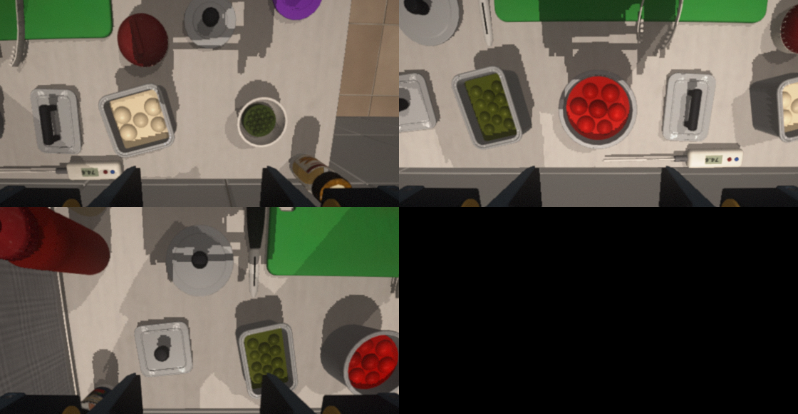

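```bash
cat > pp.py <<'E'
from h import *
r=np.radians
def pick(x,y,yaw,z,gap=.055):
    bot.movep((x,y,z+.10),quat(yaw))
    bot.set_gripper(gap)
    bot.line_to((x,y,z+.03),v=.15)
    hit=bot.line_to((x,y,z),v=.06,until_force=8)
    g=bot.set_gripper(0.0); o=bot.get_obs()
    print("picked: hit",hit,"pos",o['position'].round(4),"gap",round(o['finger_gap'],4),"t",o['time'])
    bot.line_to((x,y,z+.15),v=.2); o=bot.get_obs()
    print("lifted gap",round(o['finger_gap'],4),"F",o['contact_force'].round(2))
def over(x,y,yaw,z):
    bot.movep((x,y,z),quat(yaw)); bot.dwell(.1)
def place(x,y,zs,up=.10):
    bot.line_to((x,y,zs+.012),v=.1); bot.dwell(.15)
    hit=bot.line_to((x,y,zs+.0003),v=.02,until_force=6);o=bot.get_obs()
    print("placed hit",hit,"pos",o['position'].round(4),"want z",zs,"F",o['contact_force'].round(2))
def release(up=.08):
    p=bot.get_obs()['position']
    bot.set_gripper(.05); bot.line_to((p[0],p[1],p[2]+up),v=.15); print("t",bot.get_obs()['time'])
E
python3 - <<'E'
from fit import *
P['sq']=(.471,.1987,np.radians(14.2))
x,s=fit('sq',P['sq'],'abe');print(x,s)
for q in [(.471,.1987),(.4704,.2063)]: print(q,[score('sq',(*q,np.radians(14.2)),v) for v in 'abe'])
from pp import *
pick(.3478,.2900,0,.014)
over(.4759,.3590,r(45),.16)
for n in ('wrist','top'):
    f=bot.grab_frame(n);pickle.dump(f,open(f"pics/s1{n}.pkl","wb"));cv2.imwrite(f"pics/s1{n}.png",f["color"][:,:,::-1])
E
```

```text
[0.47104988 0.19898646 0.25077056] 37.82494420943166
(0.471, 0.1987) [np.float64(12.425014811744983), np.float64(12.717909239832103), np.float64(12.537543053446425)]
(0.4704, 0.2063) [np.float64(11.101184664146302), np.float64(7.7081053782272875), np.float64(12.713281510398732)]
picked: hit False pos [0.3479 0.2901 0.0141] gap 0.0201 t 14.125
lifted gap 0.0202 F [-0.11 -0.37 -1.25]
```

View pics/s1wrist.png

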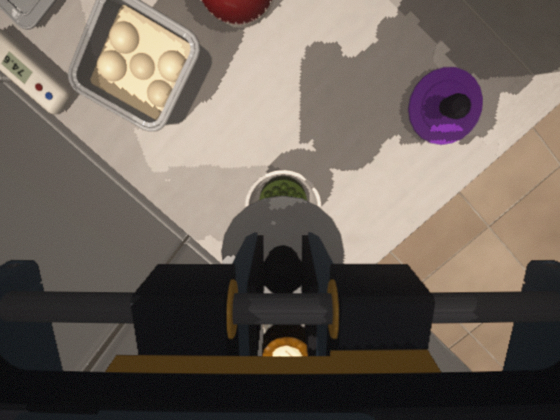

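```bash
python3 - <<'E'
from pp import *
import pickle
place(.4759,.3590,.047)
release()
bot.movep((.40,.31,.19),quat(np.pi/4));
pick(.4797,.0638,r(-2.3),.016)
f=bot.grab_frame('top');cv2.imwrite("pics/s2top.png",cv2.resize(f["color"][140:270,130:310,::-1],None,fx=4.4,fy=4.4,interpolation=cv2.INTER_CUBIC))
over(.4755,-.202,r(12.7),.19)
f=bot.grab_frame('wrist');cv2.imwrite("pics/s2w.png",f["color"][:,:,::-1])
E
```

```text
placed hit True pos [0.4757 0.3588 0.0469] want z 0.047 F [-2.01 -1.14  6.36]
t 19.2667
picked: hit False pos [0.4798 0.0638 0.016 ] gap 0.0118 t 23.1417
lifted gap 0.0118 F [ 0.44  1.26 -0.48]
```

View pics/s2top.png

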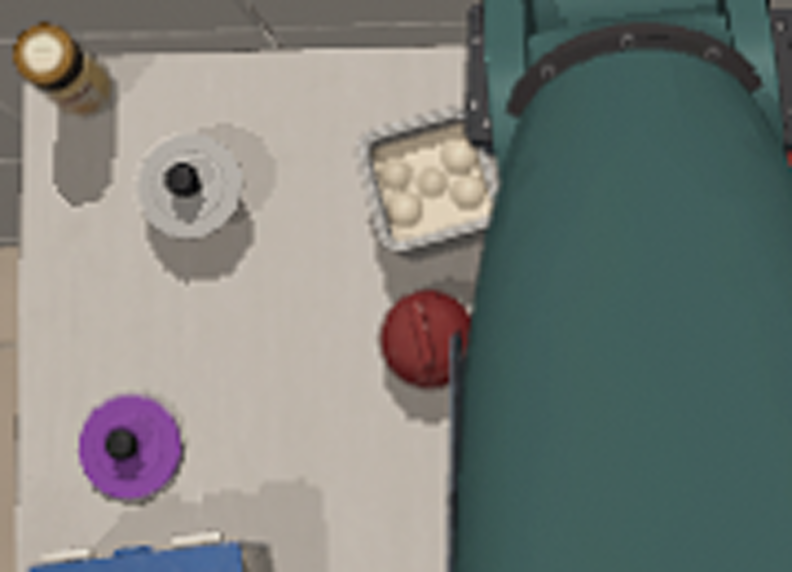

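View pics/s2w.png

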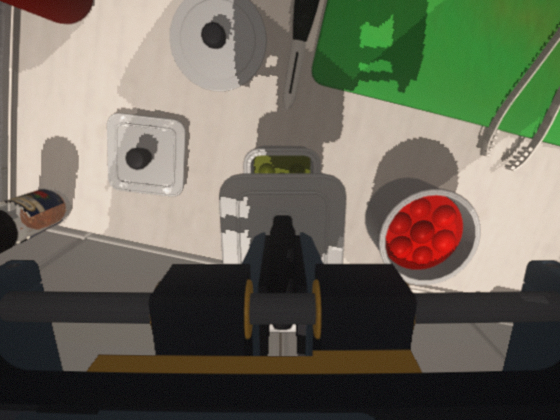

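```bash
python3 - <<'E'
import cv2
t=cv2.imread("pics/s2w.png")[140:260,210:360]
cv2.imwrite("pics/s2wc.png",cv2.resize(t,None,fx=5,fy=5,interpolation=cv2.INTER_NEAREST))
g=cv2.cvtColor(t,cv2.COLOR_BGR2GRAY)
for v in(162,168):print([int(a) for a in g[v-140,25:50]],[int(a) for a in g[v-140,95:120]])
E
```

```text
[193, 194, 194, 195, 192, 192, 191, 180, 166, 168, 171, 161, 165, 186, 195, 172, 107, 67, 67, 77, 96, 101, 102, 101, 99] [51, 49, 50, 47, 52, 59, 66, 71, 80, 89, 89, 87, 88, 87, 88, 93, 114, 152, 185, 191, 187, 189, 185, 189, 188]
[191, 194, 192, 194, 191, 193, 190, 180, 159, 167, 175, 167, 177, 188, 180, 144, 86, 72, 65, 62, 71, 97, 99, 93, 78] [52, 55, 54, 49, 55, 63, 73, 74, 77, 86, 90, 87, 83, 87, 87, 89, 105, 146, 184, 191, 190, 191, 189, 190, 190]
```

View pics/s2wc.png

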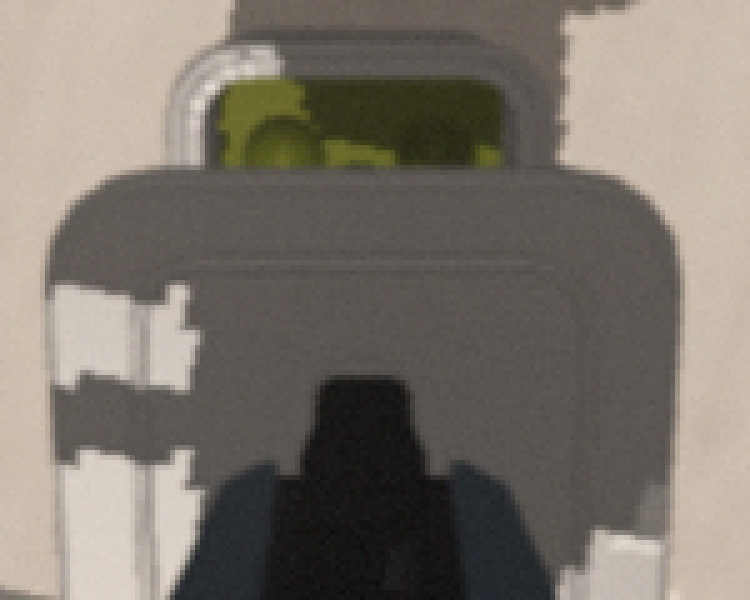

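```bash
python3 - <<'E'
from pp import *
place(.4755,-.2024,.067)
release()
pick(.470,-.3455,r(5.5),.016)
f=bot.grab_frame('wrist');cv2.imwrite("pics/s3w.png",f["color"][:,:,::-1])
over(.471,.199,r(14.3),.19)
f=bot.grab_frame('wrist');cv2.imwrite("pics/s3w2.png",f["color"][:,:,::-1])
E
```

```text
placed hit True pos [ 0.4752 -0.2023  0.067 ] want z 0.067 F [-1.11  0.57  6.08]
t 28.7083
picked: hit False pos [ 0.4701 -0.3455  0.0161] gap 0.0199 t 31.55
lifted gap 0.0204 F [-0.56  0.02 -0.9 ]
```

View pics/s3w.png

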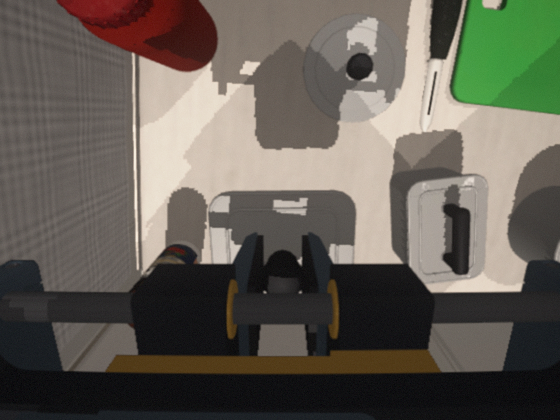

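View pics/s3w2.png

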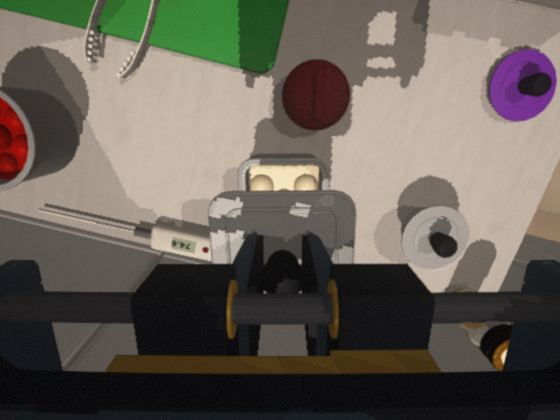

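```bash
python3 - <<'E'
from pp import *
place(.471,.199,.072)
release(.11)
pick(.348,-.293,0,.016)
over(.476,-.0647,0,.19)
f=bot.grab_frame('wrist');cv2.imwrite("pics/s4w.png",f["color"][:,:,::-1])
E
```

```text
placed hit True pos [0.4707 0.1989 0.0721] want z 0.072 F [-1.02 -0.42  6.62]
t 38.0917
picked: hit False pos [ 0.3481 -0.293   0.0161] gap 0.0199 t 42.15
lifted gap 0.0202 F [-0.34 -0.21 -1.92]
```

View pics/s4w.png

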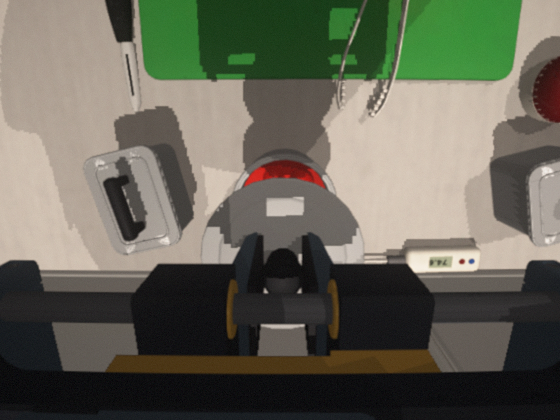

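Large lid is centred at u≈282 and the pot rim (236–336) at u≈286, close enough (about 1–3 mm toward +y). I'll shift 1 mm, place it, then back off for views.

```bash
python3 - <<'E'
from pp import *
import pickle
place(.476,-.0640,.082)
release(.09)
V={'i':(.40,.28,.19),'j':(.42,.06,.19),'k':(.42,-.14,.19)}
for k in 'kji':
    bot.movep(V[k],quat(np.pi)); bot.dwell(.15)
    f=bot.grab_frame("wrist"); pickle.dump(f,open(f"pics/w{k}.pkl","wb")); cv2.imwrite(f"pics/w{k}.png",f["color"][:,:,::-1])
bot.movep((.25,.654,.214),quat(-1.2+np.pi)) if 0 else bot.move_j([1.172,.379,1.734,0,1.028,-.033])
f=bot.grab_frame('top');cv2.imwrite("pics/s5top.png",cv2.resize(f["color"][140:240,130:460,::-1],(792,240),interpolation=cv2.INTER_CUBIC))
f=bot.grab_frame('scene');cv2.imwrite("pics/s5sc.png",cv2.resize(f["color"][120:260,130:370,::-1],None,fx=3.3,fy=3.3,interpolation=cv2.INTER_CUBIC))
print(bot.get_obs()['time'])
a=[cv2.imread(f'pics/w{v}.png')[:250] for v in 'ijk']
for v,i in zip('ijk',a): cv2.imwrite(f'pics/f{v}.png',cv2.resize(i,(800,357),interpolation=cv2.INTER_CUBIC))
E
```

```text
placed hit True pos [ 0.4757 -0.0639  0.0821] want z 0.082 F [-1.19  0.57  6.42]
t 47.4667
54.2417
```

View pics/fi.png

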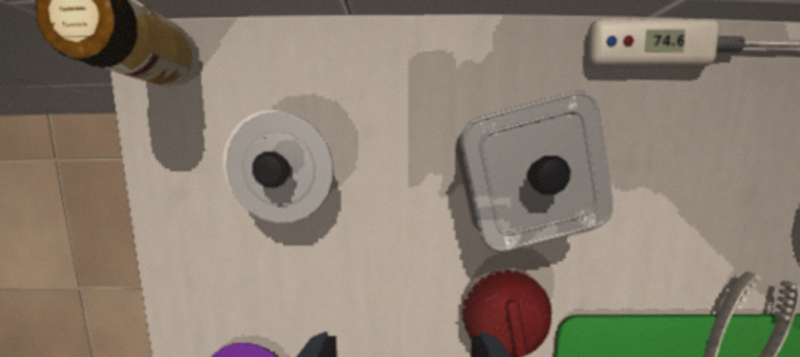

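View pics/fj.png

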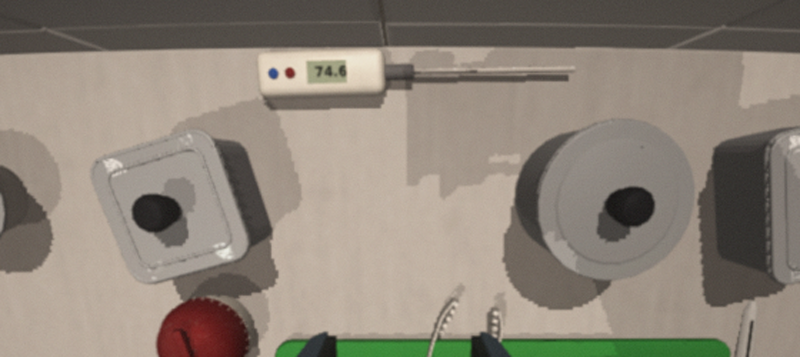

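View pics/fk.png

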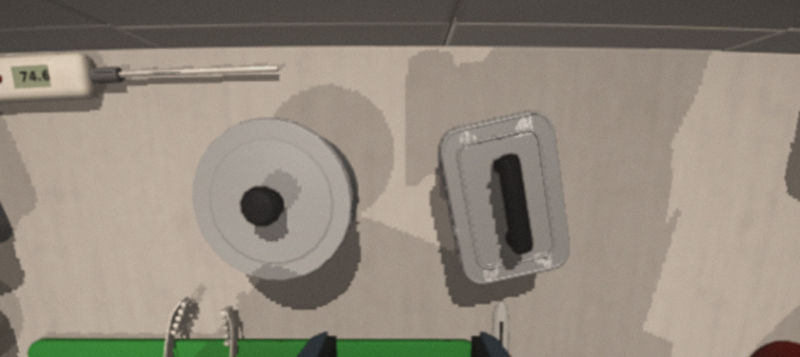

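View pics/s5sc.png

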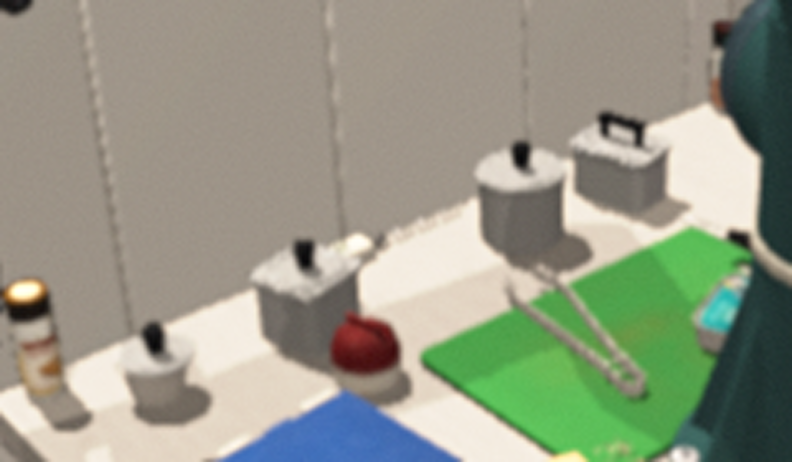

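```bash
python3 - <<'E'
from rig import bot
bot.dwell(.3); print(bot.close_job())
E
```

```text
the job is handed in; nothing more can be done
None
```

All four lids are on their pots, and I handed the job in at about 54.5 s of the 120 s allowed. `close_job` reports no verdict.

- **Order:** I placed the small round lid, then the oblong, the square and the large round one. Each was gripped by its knob or bridge and lowered slowly until it touched, then released. The purple look-alike was not touched.
- **Seating:** Each lid made contact within 0.1 mm of the height it should have when fully seated, with the contact force at about 6 to 7 N. The last wrist and scene pictures show all four lids level and lined up with their pots, which look to be standing where they were. I judged the final fit by eye and did not measure it again.
- **Disagreements:** The top camera differed from the wrist camera by about 2 to 5 mm, and by 13 mm in x for the oblong lid. I used the wrist views, because two opposite tool orientations agreed to about 1 to 2 mm once false fits were set aside. Some edge fits of the low-contrast lid plates, and single-view fits of the square pot, were up to about 7 mm off. I replaced those with fits to the knobs and joint fits over several views. With the large lid held over its pot, the pot looked 1 to 3 mm to one side, so I shifted the lid about 0.7 mm before setting it down.

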